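Refit the press-to-test knob on the parts tester

TASK

Fold the open cover plate of the parts tester down flat on its box, so that the D-shaft stands up through the hole. Then take the pointer knob from the bench, turn it so that its bore matches the flat of the shaft, push it fully home and press shaft and knob right down against the spring. Finish while still holding the knob pressed down with the fingers; leave the other parts on the bench where they are.

Things in the scene. Friction and masses are not known exactly. Their poses are not given: they have to be found in the camera images.
- tester: Parts tester, an open-topped grey sheet-metal box fixed to the bench, 180 (x) x 150 (y) x 70 mm high, with a dial and sockets on its +x face (the side away from the robot). Origin: centre of its underside; z up. The shaft stands in its middle. Its cover is hinged along the top of its -x side (the side nearest the robot).
- cover (a joint): Angle of the bare aluminium cover plate, rad: 0 = flat on the box, 1.0 to 1.45 = standing open at the start (1.57: upright). Closing carries its free edge towards tester +x and down. The hinge is stiff (0.4 N m): the plate stays where it is left and takes 3 to 6 N near its free edge to move. Closed fingertips can push it down, sliding on its outer face.
- cover_hinge (a point): Middle of the hinge line, at the underside of the plate: 70 mm above the bench, 90 mm from the tester's middle towards tester -x. y along the hinge; x along the plate to its free edge; z out of the outer (upper) face. Plate 180 mm long (x), 150 mm wide, 4 mm thick, with a 33 mm hole for the shaft 90 mm from the hinge. Closed, its upper face is 74 mm above the bench.
- cover_edge (a point): Middle of the cover's free edge, on its outer face (180 mm from the hinge, 4 mm above the underside). Axes as for cover_hinge.
- shaft_tip (a point): Top centre of the upright steel D-shaft, 104 mm above the bench, 30 mm above the closed cover. Diameter 16 mm, with one flat 3.5 mm from its axis that faces this frame's +x; z up; top edge chamfered 2.5 mm. It turns only stiffly (0.3 N m) and starts at up to 0.4 rad either side of the tester's +x.
- press (a joint): How far the shaft is pressed down, m: 0 = up, 0.008 = stop. The spring takes about 3 N to start and 8.5 N at the stop and lifts the shaft again when released.
- knob: Black pointer knob, about 70 g, standing loose and upright on the bench, 46 mm high: round skirt of 44 mm diameter, 22 mm high, with a bar grip on it. Origin: centre of the underside; x along the bar to its nose, z up. D-bore from below, 18 mm deep, 18 mm diameter, flat 4.5 mm from the axis on the nose (+x) side: the nose must point where the shaft's flat faces, within 0.14 rad.
- knob_bar (a point): Centre of the knob's bar grip, 34 mm above the knob's underside, axes as the knob. Bar 12 mm wide (y), 36 mm long (x), from 22 to 46 mm above the underside; a pointed nose runs on to x = +28 mm, a thin white line lies on top at the nose end. With the knob fully home the underside is 18 mm below the shaft's tip and clears the cover by 12 mm, 4 mm when pressed right down.
- round_knob: Another knob, black, round and fluted with no bar or pointer, 44 mm diameter, 32 mm high. Not needed; leave it. Origin: centre of the underside.
- bearing: Steel bearing ring, 62 mm diameter, 18 mm high. Leave it. Origin: centre of the underside.
- canister: Steel vacuum canister, 100 mm diameter, 82 mm high, 0.8 kg. Leave it. Origin: centre of the underside.
Not all that is in view belongs to the job. Leave any blue or pink look-alike of the knob alone.

How it is judged:
By the outcome, as a careful person would: the job done as asked, in the order asked, and still so for the second after the job is handed in, while the arm keeps its last pose, push and grip.
It also fails if it takes over 61 s, if anything falls off the work surface, if the arm or the gripper's body presses on something with over 40 N, if the wrist force passes 120 N, or if a joint passes its speed limit or range.

ROBOT

A 6-joint arm with a two-finger parallel gripper is mounted at the origin on the work surface. World frame = base frame: x ahead of the robot, y to its left, z up, the work surface at z = 0. Lengths are in mm, angles in rad, forces in N, time in s.
With the tool pointing down it reaches from about 300 to 750 mm from the base axis. Payload 8.5 kg.
Tool frame: the origin (TCP) lies between the finger pads; the fingertips stand 22 mm ahead of it and the grasp point (between the pads) lies 3 mm ahead of it (env.tcp_to_tips is the distance from the TCP to the fingertips, in mm); y points along the fingers, x is the direction in which the jaws open and shut, and the axes are right-handed (so a half turn about y gives the same grasp; the last joint's range is limited). The gripper opens to 88 mm and grips with 3 to 60 N. Pads are 18 mm wide; open, the fingers measure 123 mm over their backs; the gripper's body (75 mm by 187 mm) begins 45 mm behind the grasp point.
Start: joints at [-0.215, 0.381, 1.297, -0, 1.464, -0.215], TCP at [549.982, 0.002, 260.748] pointing down, gripper open.
Joint ranges: [-3.11, 3.11], [-0.89, 2.33], [0.22, 2.48], [-1.42, 4.56], [0.17, 2.85], [-2.88, 2.88]. Speed limits (rad/s): [2.39, 2.39, 3.14, 3.14, 3.14, 3.14].

INTERFACE

Orientations are given as a unit quaternion [x, y, z, w].
In Python, from plant import status, snapshot, hand_in, nets, env gives the robot as it stands.
- The arm moves only by the tool play_rows, never from a script. Its argument "rows" is a list of rows, each an object of numbers: "grip": the finger opening in m, from 0 to 0.0881; "tx", "ty", "tz": the shift along the world's x, y, z in m; "ax", "ay", "az": the turn, a rotation vector about the world's x, y, z in rad. A call has exactly 5 rows; each row is the pose to reach, as a shift and turn from the pose commanded when the call began; what a row does not reach only later rows make up. A row lasts 1/10 s, in which the tool goes at most 50 mm and 8.59 degrees, less where a joint would pass 70% of its speed; a pose out of reach is approached as far as the arm can. A call with a gripper value outside its range is refused whole. The fingers move at their own pace and stop on an object; "grip_force" is the grip in N (left out, the last holds). Time passes only in rows, so rows that repeat a pose let the fingers close, or fill a call up. It gives the time, the measured TCP pose, the force and the opening at its end, in the units of the state.
- status.sense(): the state, without advancing time (a new reading comes with each control period).
- snapshot(name): name is "scene" or "side" or "wrist"; returns a dict with "frame" (400x640x3 uint8, blue, green, red), "fx", "fy", "cx", "cy" (pixels), "k1" (the pictures are not rectified: a ray, as slopes to the right and down, at radius r is drawn at 1 + k1 r^2 times it, then the intrinsics apply), "position" and "orientation" of the camera in the world. Camera axes: x right, y up, looking along -z (the intrinsics and any distortion apply to the point x, -y, -z); pixel columns grow to the right and rows downward; lengths in mm; the calibration is good to about 2 mm. A picture is of the moment at which its call begins. There is no depth.
- hand_in(): hands the job in, once; it reports no verdict.
Trained networks look in a picture, given as the dict that the camera call returned (one of the last four; its "shot" number tells which), for a name from the list of things; names that differ only in an ending like _2 or _b are one class to them, and where a whole thing is asked for, a point or a joint stands for the part that bears it (a point fixed in the world has none). Each returns a list of dicts, best first, with "conf" (0 to 1); they miss things now and then, are a little off and sometimes report something else, mostly with a low value. They report only what shows in the picture. A call takes as long as a camera call. They do not tell look-alikes from the thing itself.
- nets.search_frame(picture, name): "point" ([column, row] in pixels, amid what is visible of it).
- nets.cut_out(picture, name): "pixels" (400x640 bool, what is visible of it) and "point" ([column, row] in pixels, amid what is visible of it).
- nets.pinpoint(picture, name): "point" ([column, row] in pixels: a listed point, or the origin of a listed thing).
The state is a dict: "time_s": time; "q": joint angles; "qd": joint speeds; "tau": joint torques, N m; "eef_pos": TCP position; "tcp_rot": TCP orientation; "contact_force": force on the tool from outside, world axes, zero at the start; "torque": the same for the moment, N m; "finger_gap": finger opening in mm.
Only numpy, scipy, OpenCV 4.12 (cv2) and the standard library are available. Lean on these libraries where they do the work, as an engineer would, in place of code of your own. Each camera call takes 0.05 s, during which the arm holds its last target.

## Working session

There is one attempt and no reset: what is moved stays moved. The work goes in short steps, Python scripts to look and compute and a tool call to move; the robot and the scene stay as the last step left them, time stands still between calls to the robot, and variables do not carry over. Pictures are saved under pics/ and viewed, and the job is handed in when it is done.

Besides the shell and the picture viewer there is one more tool, called after ">>>" as name(argument=value, ...), one argument or row to a line, values as JSON. play_rows: Moves the arm, as the interface text tells. Its arguments: {"type":"object","properties":{"rows":{"type":"array"},"grip_force":{"type":"number"}},"required":["rows"]}

```bash
ls; mkdir -p pics; python3 - <<'E'
from plant import status, snapshot, nets, env
import cv2,pickle
s=status.sense();print(s)
print([a for a in dir(env) if a[0]!='_'])
for n in ("scene","side"):
    p=snapshot(n);cv2.imwrite(f"pics/a_{n}.png",p["frame"])
    print({k:v for k,v in p.items() if k!="frame"})
    for t in ["tester","cover_hinge","cover_edge","shaft_tip","knob","knob_bar","round_knob","bearing","canister"]:
        print(t,[(x["point"],round(x["conf"],2)) for x in nets.pinpoint(p,t)])
E
```

```text
pics
{'time_s': 0.0, 'q': array([-2.15271624e-01,  3.81206874e-01,  1.29824768e+00, -2.68322093e-05,
        1.46360376e+00, -2.15290749e-01]), 'qd': array([ 0.00078716,  0.00055619,  0.00088085, -0.00162814,  0.00041414,
        0.00082091]), 'tau': array([-6.18006070e-04, -4.37936819e+01, -2.24552107e+01,  7.13253510e-02,
        3.52583989e-02, -8.49877097e-05]), 'eef_pos': array([5.49752530e+02, 6.11546526e-02, 2.60136322e+02]), 'tcp_rot': array([-7.07005109e-01,  5.00456486e-04,  5.16023443e-04,  7.07208074e-01]), 'contact_force': array([-0.69580622, -1.00236505, -0.45479469]), 'torque': array([ 0.0537143 , -0.00028963,  0.0427711 ]), 'finger_gap': 88.34379834472999}
['PlanningError', 'tcp_to_tips']
{'fx': 369.2628748467172, 'fy': 369.2628748467172, 'cx': 317.04556642886604, 'cy': 200.51455498830074, 'k1': -0.048698127694409774, 'position': array([1123.93295501, -188.85653515,  859.17464521]), 'orientation': array([0.25777514, 0.18109538, 0.53382132, 0.78472367]), 'shot': 1}
tester [([313.3, 227.0], 0.92), ([234.8, 290.6], 0.4)]
cover_hinge [([295.7, 189.8], 0.57), ([427.4, 212.
[... 416 characters left out ...]
, 'fy': 413.0647208937502, 'cx': 309.3308864438209, 'cy': 198.2260197811712, 'k1': 0.011295758092272394, 'position': array([366.14784889, 599.17815023, 712.13727716]), 'orientation': array([-0.07617951,  0.38395433,  0.90626493, -0.15956072]), 'shot': 2}
tester [([307.4, 222.9], 0.9)]
cover_hinge [([348.9, 207.6], 0.62)]
cover_edge [([322.2, 143.8], 0.68)]
shaft_tip [([306.5, 191.3], 0.59)]
knob [([360.0, 183.7], 0.82), ([358.8, 158.5], 0.79), ([363.8, 143.1], 0.57), ([306.7, 153.5], 0.37)]
knob_bar [([358.9, 151.6], 0.63), ([358.8, 171.7], 0.62), ([365.5, 133.8], 0.5)]
round_knob [([287.9, 329.2], 0.8), ([302.7, 152.2], 0.32)]
bearing [([308.2, 153.7], 0.7)]
canister [([209.0, 331.1], 0.8)]
```

View pics/a_scene.png

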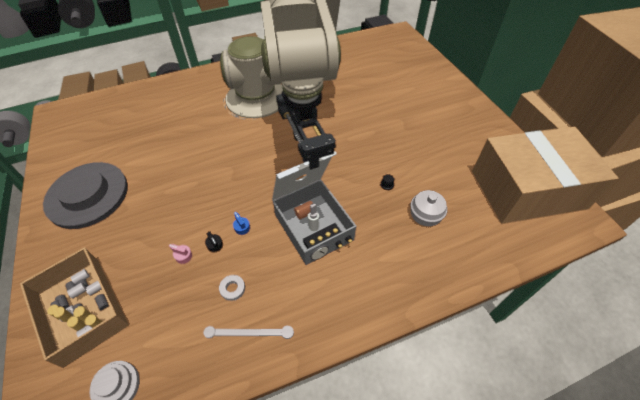

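View pics/a_side.png

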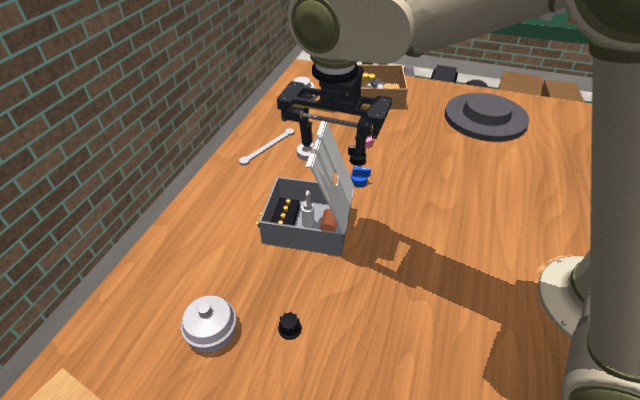

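Three knob shapes show in the scene picture: pink (181,254), black (214,243) and blue (241,226). Only the black one fits the description. The cover stands open on the tester at about (303,175). Next I'll triangulate and enlarge the crop.

```bash
cat > h.py <<'E'
import numpy as np,cv2
from scipy.spatial.transform import Rotation as R
def ray(p,uv):
    K=np.array([[p["fx"],0,p["cx"]],[0,p["fy"],p["cy"]],[0,0,1]])
    a=cv2.undistortPoints(np.array([[uv]],float),K,np.array([p["k1"],0,0,0]))[0,0]
    d=R.from_quat(p["orientation"]).apply([a[0],-a[1],-1]);return np.array(p["position"]),d/np.linalg.norm(d)
def at_z(p,uv,z):
    o,d=ray(p,uv);return o+d*(z-o[2])/d[2]
def proj(p,X):
    c=R.from_quat(p["orientation"]).inv().apply(np.atleast_2d(X)-p["position"])
    c=np.c_[c[:,0],-c[:,1],-c[:,2]]
    K=np.array([[p["fx"],0,p["cx"]],[0,p["fy"],p["cy"]],[0,0,1]])
    return cv2.projectPoints(c.reshape(-1,1,3),np.zeros(3),np.zeros(3),K,np.array([p["k1"],0,0,0.]))[0][:,0]
def tri(l):
    A=0;b=0
    for p,uv in l:
        o,d=ray(p,uv);M=np.eye(3)-np.outer(d,d);A=A+M;b=b+M@o
    X=np.linalg.solve(A,b);return X,[np.linalg.norm(proj(p,X)[0]-uv) for p,uv in l]
E
python3 - <<'E'
from plant import snapshot
from h import *
import pickle
a=snapshot("scene");b=snapshot("side")
pickle.dump((a,b),open("p0.pkl","wb"))
P=lambda n,u,v:print(n,*tri([(a,u),(b,v)]))
P("tester",[313.3,227],[307.4,222.9])
P("edge",[302.8,160.1],[322.2,143.8])
P("hinge",[295.7,189.8],[348.9,207.6])
P("tip",[310.4,204.1],[306.5,191.3])
print("tip z104",at_z(a,[310.4,204.1],104),at_z(b,[306.5,191.3],104))
for u in ([184.7,256.9],[214.9,244.4],[244.6,225.9]):print(at_z(a,u,0))
for u in ([360.0,183.7],[358.8,158.5],[363.8,143.1]):print(at_z(b,u,0))
for n,u in (("bear",[236.9,288.6]),("round",[388.2,183.1]),("can",[425.4,211.7])):print(n,at_z(a,u,0))
c1=cv2.resize(a["frame"][190:270,160:360],None,fx=4,fy=4,interpolation=3)
c2=cv2.resize(b["frame"][110:260,250:400],None,fx=4,fy=4,interpolation=3)
cv2.imwrite("pics/b1.png",c1);cv2.imwrite("pics/b2.png",c2)
E
```

```text
tester [607.70184702  -6.47184865   4.69532564] [np.float64(0.1531700005703655), np.float64(0.1806742981072435)]
edge [572.56516397 -12.26344187 237.38700538] [np.float64(0.9169061799912698), np.float64(1.09308702428149)]
hinge [516.35392334 -22.34852942  70.11058293] [np.float64(0.47243073402767244), np.float64(0.5911221419031004)]
tip [605.40504493  -8.55632327 106.17409831] [np.float64(1.1561624508918014), np.float64(1.3526943710664334)]
tip z104 [601.15536666  -9.61880669 104.        ] [607.93146176  -7.92078541 104.        ]
[ 5.67540302e+02 -3.53655438e+02  1.13686838e-13]
[ 559.4644972  -270.77626541    0.        ]
[ 531.55189531 -181.01606569    0.        ]
[ 529.52611493 -184.29708197    0.        ]
[ 560.10898862 -283.54236995    0.        ]
[ 565.48223107 -356.71646724    0.        ]
bear [ 704.37278021 -246.42262299    0.        ]
round [542.75484553 260.17229313   0.        ]
can [675.33437531 309.06961258   0.        ]
```

View pics/b1.png

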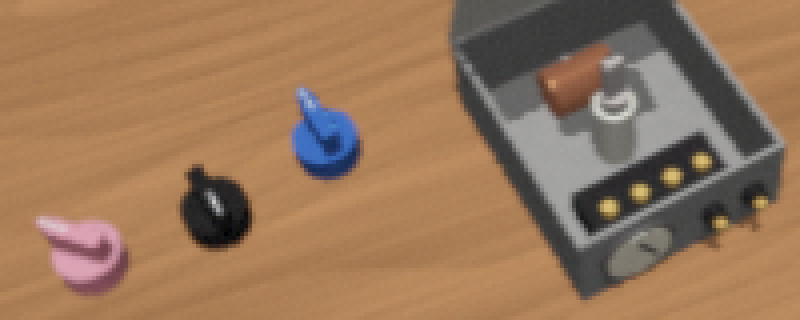

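View pics/b2.png

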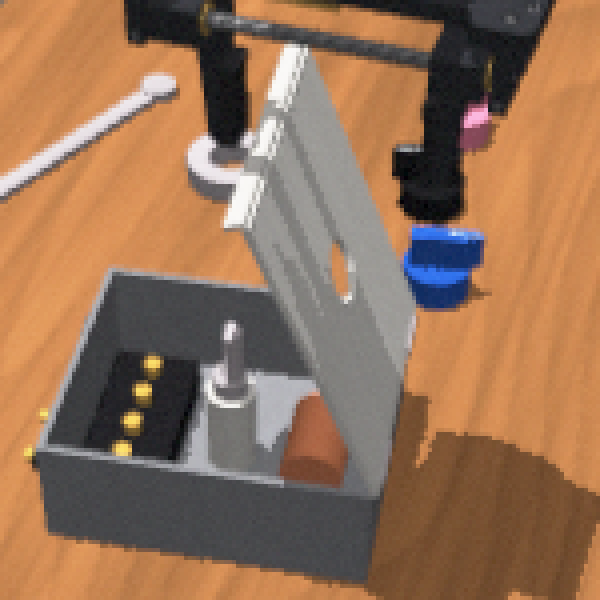

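The black knob is at scene (214,243), which triangulates to about (560,-275). It has a black bar and a white line. Blue (531,-182) and pink (567,-355) are the look-alikes on either side of it. Next I'll fit the tester pose from its box corners.

```bash
python3 - <<'E'
from h import *
import pickle
from scipy.optimize import least_squares
a,b=pickle.load(open("p0.pkl","rb"))
# corners tester frame (x,y,z)
A=[((-90,-75,70),(273.75,200.5)),((90,75,70),(355.75,227)),((90,-75,70),(305.75,250)),((90,-75,0),(306.75,264.2)),((0,0,104),(310.4,204.1))]
B=[((90,-75,70),(277.5,177.5)),((90,75,70),(260.5,222)),((-90,75,70),(343.75,232.5)),((0,0,104),(306.5,191.3))]
def f(x):
    M=R.from_euler('z',x[2])
    r=[]
    for p,L in((a,A),(b,B)):
        X=M.apply([l[0] for l in L])+[x[0],x[1],0]
        r.append((proj(p,X)-[l[1] for l in L]).ravel())
    return np.concatenate(r)
s=least_squares(f,[605,-8,.16],loss='soft_l1');print(s.x,np.round(f(s.x).reshape(-1,2),1))
c,sn=np.cos(s.x[2]),np.sin(s.x[2])
print("hinge",s.x[0]-90*c,s.x[1]-90*sn)
E
```

```text
[ 6.04379018e+02 -5.90041956e+00  1.64978094e-01] [[-2.5  0.1]
 [ 0.1 -2.4]
 [-1.2  1.6]
 [-1.2  0.6]
 [ 1.8  0.5]
 [-0.7 -0.5]
 [-1.   0.8]
 [ 0.3  1.7]
 [ 1.2  1. ]]
hinge 515.6010418671334 -20.68118454387239
```

>>> play_rows(
  rows=[
    {"tz": 0.03, "grip": 0.0},
    {"tz": 0.06, "grip": 0.0},
    {"tz": 0.08, "grip": 0.0},
    {"tz": 0.08, "az": 0.1, "grip": 0.0},
    {"tz": 0.08, "az": 0.22, "grip": 0.0},
  ],
)

```text
invalid input
```

>>> play_rows(
  rows=[
    {"grip": 0.0, "tx": 0, "ty": 0, "tz": 0.03, "ax": 0, "ay": 0, "az": 0},
    {"grip": 0.0, "tx": 0, "ty": 0, "tz": 0.06, "ax": 0, "ay": 0, "az": 0},
    {"grip": 0.0, "tx": 0, "ty": 0, "tz": 0.08, "ax": 0, "ay": 0, "az": 0},
    {"grip": 0.0, "tx": -0.03, "ty": 0, "tz": 0.08, "ax": 0, "ay": 0, "az": 0.14},
    {"grip": 0.0, "tx": -0.06, "ty": 0, "tz": 0.08, "ax": 0, "ay": 0, "az": 0.28},
  ],
  grip_force=20,
)

```text
time_s: 1.6
eef_pos: [489.5, -0.0, 340.8]
tcp_rot: [0.7, 0.101, -0.1, -0.7]
contact_force: [0.2, 0.8, 0.1]
finger_gap: 50.3
```

```bash
python3 - <<'E'
from h import *
import pickle
from plant import snapshot,status,nets
a,b=pickle.load(open("p0.pkl","rb"))
print(at_z(a,(209,232.7),42),at_z(a,(214,242.5),46))
p=snapshot("wrist");cv2.imwrite("pics/w1.png",p["frame"]);print(p["position"],p["orientation"],status.sense()["q"])
s=snapshot("side");cv2.imwrite("pics/s1.png",cv2.resize(s["frame"][60:260,220:460],None,fx=3,fy=3))
for n in("cover_edge","cover_hinge"):print([(x["point"],x["conf"]) for x in nets.pinpoint(s,n)])
E
```

```text
[ 546.602678   -273.83009874   42.        ] [ 583.32479103 -267.36803595   46.        ]
[469.47954576  66.85084657 464.9996875 ] [-0.13568439 -0.02011402  0.14120773  0.98043131] [-2.42865066e-01  2.17637712e-01  1.30255384e+00 -4.36564019e-04
  1.62212367e+00 -5.37161216e-01]
[([320.5, 142.6], 0.77)]
[([350.1, 211.5], 0.59)]
```

View pics/w1.png

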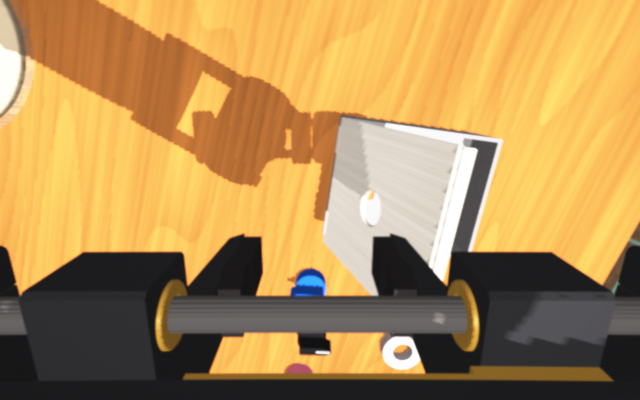

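View pics/s1.png

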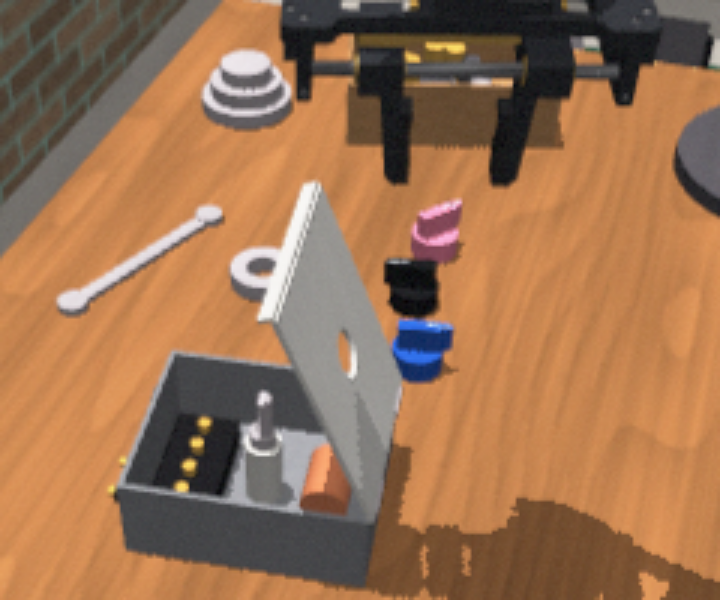

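```bash
python3 - <<'E'
import numpy as np
h=np.array([515.6,-20.7]);e=np.array([np.cos(.165),np.sin(.165)])
for th in [1.22,1.1,1,.9,.8,.7,.6,.5,.4,.3,.2,.1,0,-.02]:
  o=[]
  for off in (25,3):
    n=4+off if off==25 else 2
    x=160*np.cos(th)-n*np.sin(th)-9; z=70+160*np.sin(th)+n*np.cos(th)+22
    o+=list(np.round([*(h+e*x),z],0))
  print(th,o)
E
```

```text
1.22 [np.float64(534.0), np.float64(-18.0), np.float64(252.0), np.float64(559.0), np.float64(-13.0), np.float64(243.0)]
1.1 [np.float64(553.0), np.float64(-15.0), np.float64(248.0), np.float64(577.0), np.float64(-11.0), np.float64(236.0)]
1 [np.float64(568.0), np.float64(-12.0), np.float64(242.0), np.float64(590.0), np.float64(-8.0), np.float64(228.0)]
0.9 [np.float64(582.0), np.float64(-10.0), np.float64(235.0), np.float64(603.0), np.float64(-6.0), np.float64(219.0)]
0.8 [np.float64(596.0), np.float64(-7.0), np.float64(227.0), np.float64(615.0), np.float64(-4.0), np.float64(208.0)]
0.7 [np.float64(609.0), np.float64(-5.0), np.float64(217.0), np.float64(626.0), np.float64(-2.0), np.float64(197.0)]
0.6 [np.float64(621.0), np.float64(-3.0), np.float64(206.0), np.float64(636.0), np.float64(-1.0), np.float64(184.0)]
0.5 [np.float64(632.0), np.float64(-1.0), np.float64(194.0), np.float64(644.0), np.float64(1.0), np.float64(170.0)]
0.4 [np.float64(641.0), np.float64(0.0), np.float64(181.0), np.float64(651.0), np.float64(2.0), np.float64(156.0)]
0.3 [np.float64(649.0), np.float64(2.0), np.float64(167.0), np.float64(657.0), np.float64(3.0), np.float64(141.0)]
0.2 [np.float64(656.0), np.float64(3.0), np.float64(152.0), np.float64(661.0), np.float64(4.0), np.float64(126.0)]
0.1 [np.float64(661.0), np.float64(3.0), np.float64(137.0), np.float64(664.0), np.float64(4.0), np.float64(110.0)]
0 [np.float64(665.0), np.float64(4.0), np.float64(121.0), np.float64(665.0), np.float64(4.0), np.float64(94.0)]
-0.02 [np.float64(665.0), np.float64(4.0), np.float64(118.0), np.float64(665.0), np.float64(4.0), np.float64(91.0)]
```

>>> play_rows(
  rows=[
    {"grip": 0.0, "tx": 0, "ty": 0, "tz": 0, "ax": 0, "ay": 0, "az": -0.14},
    {"grip": 0.0, "tx": 0, "ty": 0, "tz": 0, "ax": 0, "ay": 0, "az": -0.28},
    {"grip": 0.0, "tx": 0, "ty": 0, "tz": 0, "ax": 0, "ay": 0, "az": -0.42},
    {"grip": 0.0, "tx": 0, "ty": 0, "tz": 0, "ax": 0, "ay": 0, "az": -0.56},
    {"grip": 0.0, "tx": 0, "ty": 0, "tz": 0, "ax": 0, "ay": 0, "az": -0.7},
  ],
)

```text
time_s: 2.3
eef_pos: [490.9, -0.1, 340.4]
tcp_rot: [-0.691, 0.15, -0.15, 0.691]
contact_force: [-0.4, 0.6, -0.5]
finger_gap: 0.5
```

>>> play_rows(
  rows=[
    {"grip": 0.0, "tx": 0, "ty": 0, "tz": 0, "ax": 0, "ay": 0, "az": -0.14},
    {"grip": 0.0, "tx": 0, "ty": 0, "tz": 0, "ax": 0, "ay": 0, "az": -0.28},
    {"grip": 0.0, "tx": 0, "ty": 0, "tz": 0, "ax": 0, "ay": 0, "az": -0.42},
    {"grip": 0.0, "tx": 0, "ty": 0, "tz": 0, "ax": 0, "ay": 0, "az": -0.56},
    {"grip": 0.0, "tx": 0, "ty": 0, "tz": 0, "ax": 0, "ay": 0, "az": -0.7},
  ],
)

```text
time_s: 2.8
eef_pos: [491.0, -0.1, 340.4]
tcp_rot: [0.598, -0.378, 0.378, -0.598]
contact_force: [-0.2, -1.1, 0.2]
finger_gap: -0.1
```

>>> play_rows(
  rows=[
    {"grip": 0.0, "tx": 0, "ty": 0, "tz": 0, "ax": 0, "ay": 0, "az": -0.14},
    {"grip": 0.0, "tx": 0, "ty": 0, "tz": 0, "ax": 0, "ay": 0, "az": -0.28},
    {"grip": 0.0, "tx": 0, "ty": 0, "tz": 0, "ax": 0, "ay": 0, "az": -0.286},
    {"grip": 0.0, "tx": 0, "ty": 0, "tz": 0, "ax": 0, "ay": 0, "az": -0.286},
    {"grip": 0.0, "tx": 0, "ty": 0, "tz": 0, "ax": 0, "ay": 0, "az": -0.286},
  ],
)

```text
time_s: 3.3
eef_pos: [490.3, -0.0, 340.6]
tcp_rot: [0.54, -0.457, 0.456, -0.54]
contact_force: [0.9, 0.6, 0.5]
finger_gap: 0.2
```

```bash
python3 - <<'E'
from h import *
from plant import snapshot,status,nets
s=status.sense();print(s["eef_pos"],s["q"],s["finger_gap"],R.from_quat(s["tcp_rot"]).as_matrix().round(3))
E
```

```text
[ 4.90306116e+02 -2.95804588e-02  3.40598830e+02] [-2.42070151e-01  2.26146848e-01  1.29327909e+00  1.75549950e-05
  1.62233817e+00  1.16160673e+00] 0.2121210433366054 [[ 0.166 -0.     0.986]
 [-0.986  0.     0.166]
 [-0.    -1.    -0.   ]]
```

>>> play_rows(
  rows=[
    {"grip": 0.0, "tx": 0.0, "ty": -0.01, "tz": -0.04, "ax": 0, "ay": 0, "az": 0},
    {"grip": 0.0, "tx": 0.01, "ty": -0.018, "tz": -0.08, "ax": 0, "ay": 0, "az": 0},
    {"grip": 0.0, "tx": 0.03, "ty": -0.018, "tz": -0.096, "ax": 0, "ay": 0, "az": 0},
    {"grip": 0.0, "tx": 0.045, "ty": -0.016, "tz": -0.098, "ax": 0, "ay": 0, "az": 0},
    {"grip": 0.0, "tx": 0.056, "ty": -0.015, "tz": -0.098, "ax": 0, "ay": 0, "az": 0},
  ],
)

```text
time_s: 3.8
eef_pos: [546.7, -15.0, 241.7]
tcp_rot: [0.54, -0.457, 0.456, -0.54]
contact_force: [0.3, 0.2, -0.1]
finger_gap: 0.5
```

>>> play_rows(
  rows=[
    {"grip": 0.0, "tx": 0.006, "ty": 0.001, "tz": 0.0, "ax": 0, "ay": 0, "az": 0},
    {"grip": 0.0, "tx": 0.013, "ty": 0.002, "tz": 0.0, "ax": 0, "ay": 0, "az": 0},
    {"grip": 0.0, "tx": 0.02, "ty": 0.003, "tz": -0.002, "ax": 0, "ay": 0, "az": 0},
    {"grip": 0.0, "tx": 0.026, "ty": 0.004, "tz": -0.004, "ax": 0, "ay": 0, "az": 0},
    {"grip": 0.0, "tx": 0.033, "ty": 0.004, "tz": -0.007, "ax": 0, "ay": 0, "az": 0},
  ],
)

```text
time_s: 4.3
eef_pos: [579.1, -10.7, 235.5]
tcp_rot: [0.54, -0.457, 0.457, -0.539]
contact_force: [-1.7, 1.3, -0.5]
finger_gap: 0.7
```

```bash
python3 - <<'E'
from h import *
from plant import snapshot,status,nets
s=snapshot("side");cv2.imwrite("pics/s2.png",cv2.resize(s["frame"][60:260,220:460],None,fx=3,fy=3))
print([(x["point"],x["conf"]) for x in nets.pinpoint(s,"cover_edge")],status.sense()["contact_force"])
E
```

```text
[([310.2, 146.6], 0.95)] [-0.25516941 -0.4601229  -0.8461263 ]
```

View pics/s2.png

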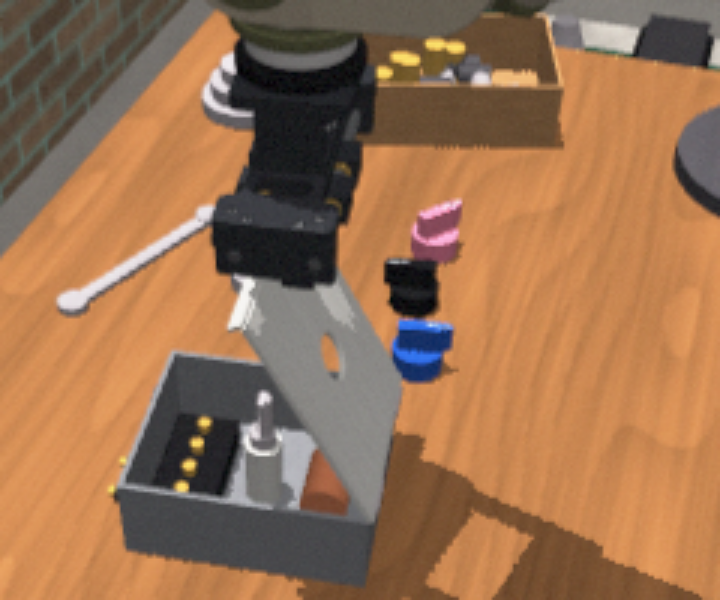

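The closed fingers have pushed the plate on from about 1.22 to about 1.1 rad (net's cover_edge at side (310,147)). I'll keep going along the arc.

>>> play_rows(
  rows=[
    {"grip": 0.0, "tx": 0.011, "ty": 0.003, "tz": -0.007, "ax": 0, "ay": 0, "az": 0},
    {"grip": 0.0, "tx": 0.017, "ty": 0.004, "tz": -0.012, "ax": 0, "ay": 0, "az": 0},
    {"grip": 0.0, "tx": 0.024, "ty": 0.005, "tz": -0.017, "ax": 0, "ay": 0, "az": 0},
    {"grip": 0.0, "tx": 0.03, "ty": 0.006, "tz": -0.022, "ax": 0, "ay": 0, "az": 0},
    {"grip": 0.0, "tx": 0.036, "ty": 0.007, "tz": -0.027, "ax": 0, "ay": 0, "az": 0},
  ],
)

```text
time_s: 4.9
eef_pos: [615.6, -4.0, 208.3]
tcp_rot: [0.539, -0.457, 0.457, -0.539]
contact_force: [-1.2, -1.1, 2.0]
finger_gap: 0.3
```

>>> play_rows(
  rows=[
    {"grip": 0.0, "tx": 0.006, "ty": 0.001, "tz": -0.006, "ax": 0, "ay": 0, "az": 0},
    {"grip": 0.0, "tx": 0.011, "ty": 0.002, "tz": -0.011, "ax": 0, "ay": 0, "az": 0},
    {"grip": 0.0, "tx": 0.016, "ty": 0.003, "tz": -0.018, "ax": 0, "ay": 0, "az": 0},
    {"grip": 0.0, "tx": 0.021, "ty": 0.003, "tz": -0.024, "ax": 0, "ay": 0, "az": 0},
    {"grip": 0.0, "tx": 0.026, "ty": 0.004, "tz": -0.031, "ax": 0, "ay": 0, "az": 0},
  ],
)

```text
time_s: 5.4
eef_pos: [641.1, 0.2, 177.1]
tcp_rot: [0.54, -0.457, 0.457, -0.539]
contact_force: [-1.3, -0.2, 1.0]
finger_gap: 0.1
```

>>> play_rows(
  rows=[
    {"grip": 0.0, "tx": 0.003, "ty": 0.001, "tz": -0.007, "ax": 0, "ay": 0, "az": 0},
    {"grip": 0.0, "tx": 0.006, "ty": 0.002, "tz": -0.014, "ax": 0, "ay": 0, "az": 0},
    {"grip": 0.0, "tx": 0.01, "ty": 0.002, "tz": -0.022, "ax": 0, "ay": 0, "az": 0},
    {"grip": 0.0, "tx": 0.013, "ty": 0.003, "tz": -0.029, "ax": 0, "ay": 0, "az": 0},
    {"grip": 0.0, "tx": 0.016, "ty": 0.003, "tz": -0.036, "ax": 0, "ay": 0, "az": 0},
  ],
)

```text
time_s: 5.9
eef_pos: [657.0, 3.2, 141.0]
tcp_rot: [0.54, -0.457, 0.457, -0.539]
contact_force: [-1.6, 0.9, 1.3]
finger_gap: 0.4
```

```bash
python3 - <<'E'
from h import *
from plant import snapshot,status,nets
s=snapshot("side");cv2.imwrite("pics/s3.png",cv2.resize(s["frame"][60:260,220:460],None,fx=3,fy=3))
print([(x["point"],x["conf"]) for x in nets.pinpoint(s,"cover_edge")],status.sense()["contact_force"])
E
```

```text
[] [-0.28665888 -0.0898248   0.33041737]
```

View pics/s3.png

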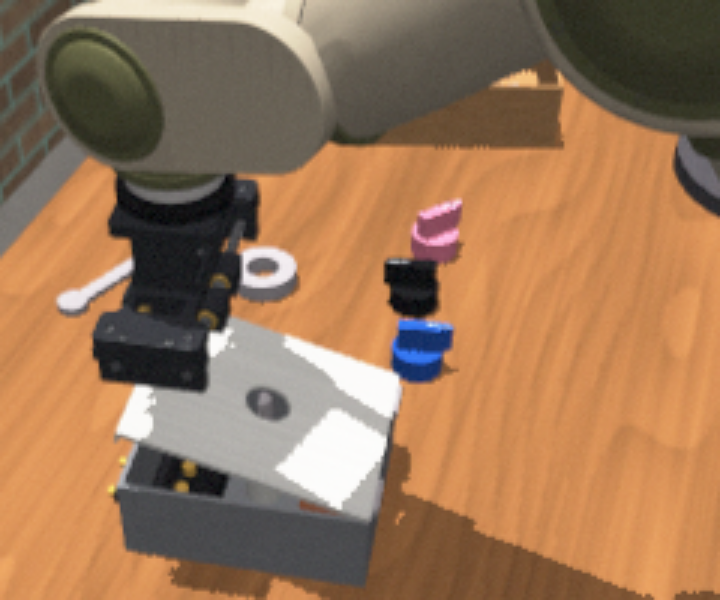

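The plate is at about 0.3 rad and the shaft tip is entering the hole at crop (265,400). Now down to flat.

>>> play_rows(
  rows=[
    {"grip": 0.0, "tx": 0.002, "ty": 0, "tz": -0.007, "ax": 0, "ay": 0, "az": 0},
    {"grip": 0.0, "tx": 0.004, "ty": 0.001, "tz": -0.015, "ax": 0, "ay": 0, "az": 0},
    {"grip": 0.0, "tx": 0.005, "ty": 0.001, "tz": -0.022, "ax": 0, "ay": 0, "az": 0},
    {"grip": 0.0, "tx": 0.006, "ty": 0.001, "tz": -0.03, "ax": 0, "ay": 0, "az": 0},
    {"grip": 0.0, "tx": 0.007, "ty": 0.001, "tz": -0.037, "ax": 0, "ay": 0, "az": 0},
  ],
)

```text
time_s: 6.5
eef_pos: [664.0, 4.1, 104.0]
tcp_rot: [-0.539, 0.457, -0.457, 0.54]
contact_force: [-0.6, 1.7, 1.4]
finger_gap: 0.3
```

>>> play_rows(
  rows=[
    {"grip": 0.0, "tx": 0.0, "ty": 0, "tz": -0.003, "ax": 0, "ay": 0, "az": 0},
    {"grip": 0.0, "tx": 0.0, "ty": 0.0, "tz": -0.006, "ax": 0, "ay": 0, "az": 0},
    {"grip": 0.0, "tx": 0.0, "ty": 0.0, "tz": -0.008, "ax": 0, "ay": 0, "az": 0},
    {"grip": 0.0, "tx": 0.0, "ty": 0.0, "tz": -0.009, "ax": 0, "ay": 0, "az": 0},
    {"grip": 0.0, "tx": 0.0, "ty": 0.0, "tz": -0.009, "ax": 0, "ay": 0, "az": 0},
  ],
)

```text
time_s: 7.0
eef_pos: [664.0, 4.1, 96.4]
tcp_rot: [-0.539, 0.457, -0.457, 0.54]
contact_force: [-1.4, 0.8, 4.6]
finger_gap: 0.5
```

>>> play_rows(
  rows=[
    {"grip": 0.0, "tx": 0.0, "ty": 0, "tz": -0.001, "ax": 0, "ay": 0, "az": 0},
    {"grip": 0.0, "tx": 0.0, "ty": 0.0, "tz": -0.002, "ax": 0, "ay": 0, "az": 0},
    {"grip": 0.0, "tx": 0.0, "ty": 0.0, "tz": -0.003, "ax": 0, "ay": 0, "az": 0},
    {"grip": 0.0, "tx": 0.0, "ty": 0.0, "tz": -0.003, "ax": 0, "ay": 0, "az": 0},
    {"grip": 0.0, "tx": 0.0, "ty": 0.0, "tz": -0.003, "ax": 0, "ay": 0, "az": 0},
  ],
)

```text
time_s: 7.5
eef_pos: [664.0, 4.1, 96.2]
tcp_rot: [-0.539, 0.456, -0.458, 0.54]
contact_force: [-9.0, 2.2, 22.1]
finger_gap: 0.8
```

```bash
python3 - <<'E'
from h import *
from plant import snapshot,status,nets
s=snapshot("side");cv2.imwrite("pics/s4.png",cv2.resize(s["frame"][60:260,220:460],None,fx=3,fy=3))
print([(x["point"],x["conf"]) for x in nets.pinpoint(s,"cover_edge")],status.sense()["contact_force"])
E
```

```text
[([267.9, 195.1], 0.97)] [-9.45337323  0.56063878 22.53457418]
```

View pics/s4.png

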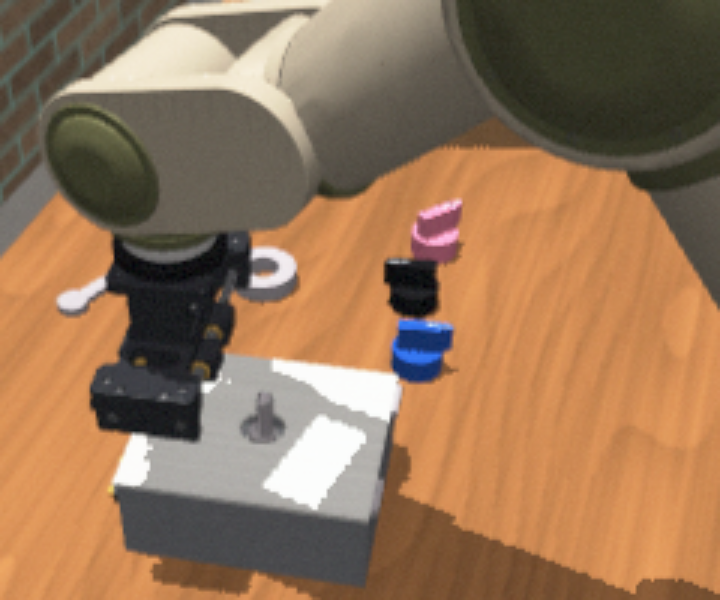

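The cover lies flat and the shaft stands up through the hole at crop (263,410). I'll raise the tool and look down at the shaft and knob with the wrist camera.

>>> play_rows(
  rows=[
    {"grip": 0.0, "tx": 0.0, "ty": 0, "tz": 0.045, "ax": 0, "ay": 0, "az": 0},
    {"grip": 0.0, "tx": -0.01, "ty": 0.0, "tz": 0.09, "ax": 0, "ay": 0, "az": 0},
    {"grip": 0.03, "tx": -0.05, "ty": 0.0, "tz": 0.12, "ax": 0, "ay": 0, "az": 0},
    {"grip": 0.05, "tx": -0.09, "ty": -0.01, "tz": 0.14, "ax": 0, "ay": 0, "az": 0},
    {"grip": 0.05, "tx": -0.12, "ty": -0.02, "tz": 0.15, "ax": 0, "ay": 0, "az": 0},
  ],
)

```text
time_s: 8.1
eef_pos: [542.2, -16.1, 244.6]
tcp_rot: [-0.539, 0.456, -0.458, 0.54]
contact_force: [-0.0, 0.2, 0.7]
finger_gap: 22.5
```

>>> play_rows(
  rows=[
    {"grip": 0.05, "tx": 0.0, "ty": 0, "tz": 0.0, "ax": 0, "ay": 0, "az": 0},
    {"grip": 0.05, "tx": 0, "ty": 0.0, "tz": 0.0, "ax": 0, "ay": 0, "az": 0},
    {"grip": 0.05, "tx": 0, "ty": 0.0, "tz": 0, "ax": 0, "ay": 0, "az": 0},
    {"grip": 0.05, "tx": 0, "ty": 0, "tz": 0, "ax": 0, "ay": 0, "az": 0},
    {"grip": 0.05, "tx": 0, "ty": 0, "tz": 0, "ax": 0, "ay": 0, "az": 0},
  ],
)

```text
time_s: 8.6
eef_pos: [544.5, -15.8, 242.0]
tcp_rot: [0.54, -0.457, 0.457, -0.539]
contact_force: [0.7, -0.3, -0.2]
finger_gap: 50.0
```

```bash
python3 - <<'E'
from h import *
from plant import snapshot,status,nets
import pickle
p=snapshot("wrist");cv2.imwrite("pics/w2.png",p["frame"])
print(p["position"],R.from_quat(p["orientation"]).apply([0,0,-1]),p["fx"],status.sense()["eef_pos"])
pickle.dump(p,open("w2.pkl","wb"))
for n in("shaft_tip","cover_edge","cover_hinge","tester"):
  for x in nets.pinpoint(p,n):print(n,x,at_z(p,x["point"],104 if n=="shaft_tip" else 74 if n=="cover_edge" else 70 if "h" in n else 0))
c=proj(p,[604.4,-5.9,104])[0];print(c)
u,v=np.clip(c.astype(int),[60,60],[580,340])
cv2.imwrite("pics/w2c.png",cv2.resize(p["frame"][v-60:v+60,u-60:u+60],None,fx=5,fy=5,interpolation=3))
E
```

```text
[612.98085525  -4.3545572  366.10394431] [-0.26777567 -0.04461247 -0.96244788] 347.05370458740646 [544.36132994 -15.84036169 242.11723225]
shaft_tip {'point': [319.1, 108.4], 'conf': 0.71} [605.11950469  -7.31195906 104.        ]
cover_hinge {'point': [316.5, 206.7], 'conf': 0.93} [519.53675581 -19.62971954  70.        ]
tester {'point': [316.8, 103.8], 'conf': 0.87} [606.09506182  -5.41467228   0.        ]
tester {'point': [318.9, 109.1], 'conf': 0.43} [601.28161288  -8.39924387   0.        ]
[317.03699041 109.07129442]
```

View pics/w2.png

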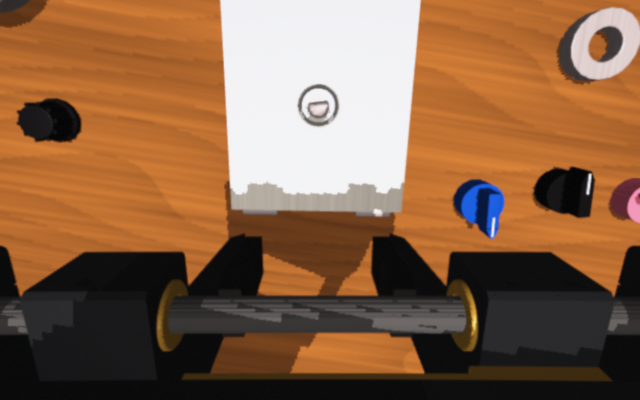

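View pics/w2c.png

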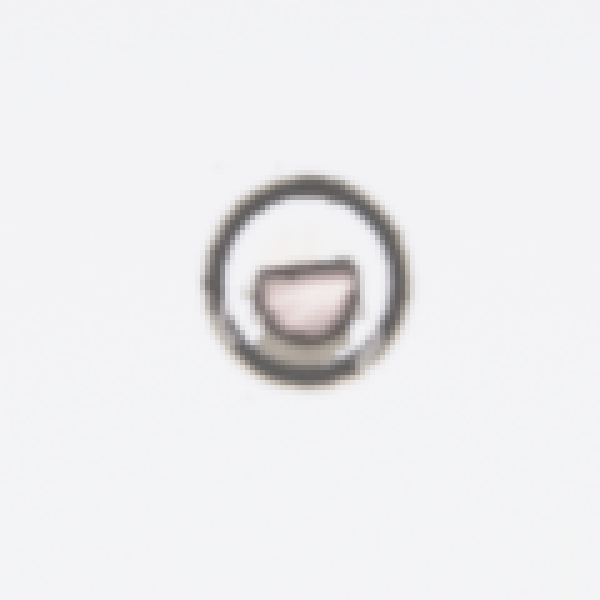

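The shaft's flat faces image-up (tester +x), with its edge at about (311,103)-(329,101). I'll go closer for an accurate angle.

>>> play_rows(
  rows=[
    {"grip": 0.05, "tx": 0.0, "ty": 0, "tz": -0.03, "ax": 0, "ay": 0, "az": 0},
    {"grip": 0.05, "tx": 0, "ty": 0.0, "tz": -0.06, "ax": 0, "ay": 0, "az": 0},
    {"grip": 0.05, "tx": 0, "ty": 0.005, "tz": -0.09, "ax": 0, "ay": 0, "az": 0},
    {"grip": 0.05, "tx": 0, "ty": 0.005, "tz": -0.09, "ax": 0, "ay": 0, "az": 0},
    {"grip": 0.05, "tx": 0, "ty": 0.005, "tz": -0.09, "ax": 0, "ay": 0, "az": 0},
  ],
)

```text
time_s: 9.35
eef_pos: [544.3, -11.1, 153.5]
tcp_rot: [-0.539, 0.457, -0.457, 0.54]
contact_force: [0.6, -0.9, 0.9]
finger_gap: 49.7
```

```bash
python3 - <<'E'
from h import *
from plant import snapshot,status,nets
import pickle
p=snapshot("wrist")
pickle.dump(p,open("w3.pkl","wb"))
for x in nets.pinpoint(p,"shaft_tip"):print(x,at_z(p,x["point"],104))
c=proj(p,[604.4,-5.9,104])[0];print(c)
u,v=c.astype(int);print(u-40,v-40)
cv2.imwrite("pics/w3c.png",cv2.resize(p["frame"][v-40:v+40,u-40:u+40],None,fx=7,fy=7,interpolation=3))
E
```

```text
{'point': [328.1, 117.6], 'conf': 0.59} [604.14723901  -6.67305848 104.        ]
[326.63131693 116.81057116]
286 76
```

View pics/w3c.png

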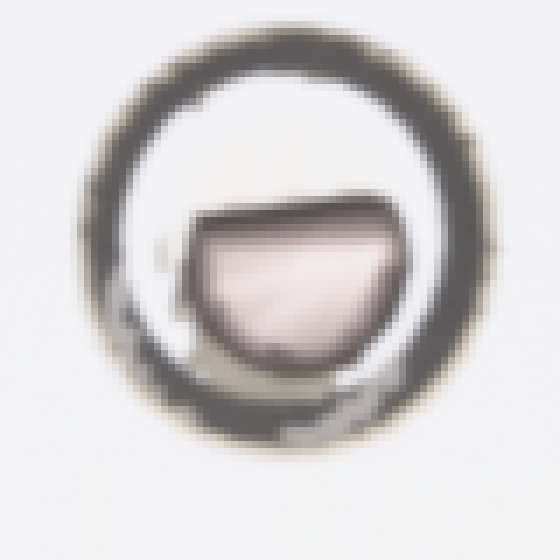

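```bash
python3 - <<'E'
from h import *
import pickle
p=pickle.load(open("w3.pkl","rb"))
def w(u,v,z): return at_z(p,(286+(u+.0)/7-.4,76+v/7-.4),z)
for (a,b,z) in (((190,213),(395,198),101.5),((210,240),(385,230),104)):
    A,B=w(*a,z),w(*b,z);d=B-A;print(A,B,"len",np.linalg.norm(d),"normal yaw",np.arctan2(d[1],d[0])+np.pi/2,"dist to c", )
# outline of the chamfer-bottom circle (z=101.5) visible extents: left 178, right 410, bottom ~372
print("L",w(186,260,101.5),"R",w(408,255,101.5),"bot",w(290,372,101.5),w(290,360,104))
# hole centre: outer dark ring outer edge = hole top z=74, 33mm
for t in ((82,235),(495,235),(285,25),(285,458)):print(w(*t,74))
# overlay model circle
c=np.array([604.4,-6.5]);
E
```

```text
[608.24821098   1.63234718 101.5       ] [611.61468078 -12.37492093 101.5       ] len 14.406133376407206 normal yaw 0.23586393964138597 dist to c
[ 6.06751033e+02 -4.69633712e-02  1.04000000e+02] [609.41017531 -11.90511844 104.        ] len 12.152649125384738 normal yaw 0.22059655362783737 dist to c
L [605.03546332   1.39265225 101.5       ] R [607.94902655 -13.99596744 101.5       ] bot [598.57667821  -7.19106772 101.5       ] [599.59608559  -6.93948803 104.        ]
[604.39571721  10.20854484  74.        ]
[609.92233182 -22.93198596  74.        ]
[623.05947941  -3.29362458  74.        ]
[589.34305273  -9.18771492  74.        ]
```

>>> play_rows(
  rows=[
    {"grip": 0.05, "tx": -0.008, "ty": -0.04, "tz": 0.01, "ax": 0, "ay": 0, "az": 0},
    {"grip": 0.05, "tx": -0.015, "ty": -0.08, "tz": 0.01, "ax": 0, "ay": 0, "az": 0},
    {"grip": 0.05, "tx": -0.02, "ty": -0.12, "tz": 0.01, "ax": 0, "ay": 0, "az": 0},
    {"grip": 0.05, "tx": -0.03, "ty": -0.16, "tz": 0.01, "ax": 0, "ay": 0, "az": 0},
    {"grip": 0.05, "tx": -0.04, "ty": -0.2, "tz": 0, "ax": 0, "ay": 0, "az": 0},
  ],
)

```text
time_s: 9.95
eef_pos: [504.4, -213.3, 155.4]
tcp_rot: [-0.539, 0.455, -0.459, 0.54]
contact_force: [0.1, -0.6, -0.2]
finger_gap: 50.1
```

>>> play_rows(
  rows=[
    {"grip": 0.05, "tx": -0.003, "ty": -0.04, "tz": 0.0, "ax": 0, "ay": 0, "az": 0},
    {"grip": 0.05, "tx": -0.006, "ty": -0.072, "tz": 0.0, "ax": 0, "ay": 0, "az": 0},
    {"grip": 0.05, "tx": -0.006, "ty": -0.072, "tz": 0.0, "ax": 0, "ay": 0, "az": 0},
    {"grip": 0.05, "tx": -0.006, "ty": -0.072, "tz": 0.0, "ax": 0, "ay": 0, "az": 0},
    {"grip": 0.05, "tx": -0.006, "ty": -0.072, "tz": 0.0, "ax": 0, "ay": 0, "az": 0},
  ],
)

```text
time_s: 10.45
eef_pos: [498.2, -282.1, 153.5]
tcp_rot: [-0.54, 0.457, -0.457, 0.54]
contact_force: [0.3, 0.3, -0.3]
finger_gap: 50.4
```

```bash
python3 - <<'E'
from h import *
from plant import snapshot,status,nets
import pickle
p=snapshot("wrist");cv2.imwrite("pics/w4.png",p["frame"])
pickle.dump(p,open("w4.pkl","wb"));print(p["position"],status.sense()["eef_pos"])
for n,z in (("knob",0),("knob_bar",34)):
  for x in nets.pinpoint(p,n):print(n,x,at_z(p,x["point"],z))
E
```

```text
[ 566.51978236 -270.50164812  277.75136608] [ 498.28958489 -281.9146371   153.37732066]
knob {'point': [209.4, 120.9], 'conf': 0.9} [ 535.06850117 -190.76360892    0.        ]
knob {'point': [321.4, 104.6], 'conf': 0.87} [ 561.81324758 -275.11086898    0.        ]
knob {'point': [426.3, 117.3], 'conf': 0.59} [ 565.80861921 -357.51472577    0.        ]
knob_bar {'point': [439.3, 120.8], 'conf': 0.97} [ 565.06752394 -356.23688182   34.        ]
knob_bar {'point': [319.4, 105.1], 'conf': 0.78} [ 561.84120633 -273.26173999   34.        ]
knob_bar {'point': [194.2, 122.5], 'conf': 0.62} [ 536.09790008 -190.34581888   34.        ]
```

View pics/w4.png

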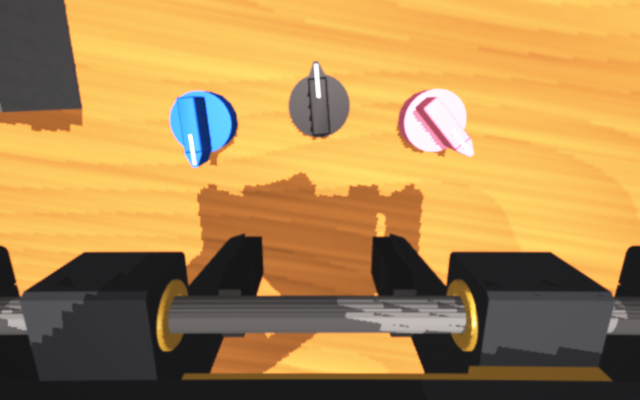

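Blue is at (203,125), the black pointer knob at (319,103) and pink at (437,122). The black one fits, with its white line and nose pointing image-up. I'll confirm it with an enlarged crop.

```bash
python3 - <<'E'
from h import *
import pickle
p=pickle.load(open("w4.pkl","rb"))
cv2.imwrite("pics/w4c.png",cv2.resize(p["frame"][55:145,275:365],None,fx=6.5,fy=6.5,interpolation=3))
E
```

View pics/w4c.png

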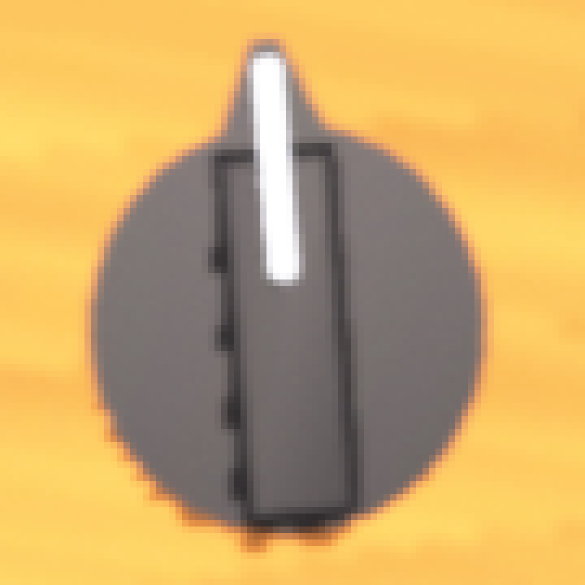

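```bash
python3 - <<'E'
from h import *
import pickle
p=pickle.load(open("w4.pkl","rb"))
w=lambda u,v,z:at_z(p,(275+u/6.5-.4,55+v/6.5-.4),z)
def y(a,b,z,n):
    A,B=w(*a,z),w(*b,z);d=A-B;print(n,A.round(1),B.round(1),((A+B)/2).round(1),"len",np.linalg.norm(d),"yaw",np.arctan2(d[1],d[0]))
y((267,52),(286,282),46,"line"); y((273,153),(302,518),46,"bar");y((332,148),(355,515),46,"right")
y((240,160),(252,515),46,"left")
for z in (0,22):print(z,w(92,325,z),w(485,325,z),(w(92,325,z)+w(485,325,z))/2)
E
```

```text
line [ 587.  -266.5   46. ] [ 566.3 -271.9   46. ] [ 576.7 -269.2   46. ] len 21.33808114900477 yaw 0.25335003955015284
bar [ 578.  -268.6   46. ] [ 543.9 -277.3   46. ] [ 560.9 -273.    46. ] len 35.262727497235105 yaw 0.24968525326667232
right [ 579.4 -274.2   46. ] [ 545.  -282.6   46. ] [ 562.2 -278.4   46. ] len 35.39371320845672 yaw 0.239328835679041
left [ 576.9 -265.6   46. ] [ 543.3 -272.3   46. ] [ 560.1 -268.9   46. ] len 34.20889816899175 yaw 0.19756254894991776
0 [ 557.62856385 -250.19470539    0.        ] [ 565.36441235 -296.34412121    0.        ] [ 561.4964881 -273.2694133    0.       ]
22 [ 558.33281531 -251.80316819   22.        ] [ 565.45592636 -294.29720271   22.        ] [ 561.89437084 -273.05018545   22.        ]
```

The crop confirms the black knob: white line, nose to image-up, centre about (561,-273), yaw about 0.245. The shaft's flat is at about 0.23. Now I'll turn 0.08, come over it and descend.

>>> play_rows(
  rows=[
    {"grip": 0.05, "tx": 0.03, "ty": 0.004, "tz": 0.0, "ax": 0, "ay": 0, "az": 0.08},
    {"grip": 0.05, "tx": 0.063, "ty": 0.009, "tz": 0.0, "ax": 0, "ay": 0, "az": 0.08},
    {"grip": 0.05, "tx": 0.063, "ty": 0.009, "tz": -0.03, "ax": 0, "ay": 0, "az": 0.08},
    {"grip": 0.05, "tx": 0.063, "ty": 0.009, "tz": -0.06, "ax": 0, "ay": 0, "az": 0.08},
    {"grip": 0.05, "tx": 0.063, "ty": 0.009, "tz": -0.085, "ax": 0, "ay": 0, "az": 0.08},
  ],
)

```text
time_s: 11.1
eef_pos: [561.1, -272.8, 66.4]
tcp_rot: [-0.558, 0.435, -0.434, 0.558]
contact_force: [0.4, 0.3, 0.1]
finger_gap: 50.1
```

>>> play_rows(
  rows=[
    {"grip": 0.05, "tx": 0, "ty": 0, "tz": -0.01, "ax": 0, "ay": 0, "az": 0},
    {"grip": 0.05, "tx": 0, "ty": 0, "tz": -0.022, "ax": 0, "ay": 0, "az": 0},
    {"grip": 0.05, "tx": 0, "ty": 0, "tz": -0.022, "ax": 0, "ay": 0, "az": 0},
    {"grip": 0.05, "tx": 0, "ty": 0, "tz": -0.022, "ax": 0, "ay": 0, "az": 0},
    {"grip": 0.03, "tx": 0, "ty": 0, "tz": -0.022, "ax": 0, "ay": 0, "az": 0},
  ],
)

```text
time_s: 11.6
eef_pos: [561.4, -274.3, 46.9]
tcp_rot: [-0.557, 0.435, -0.436, 0.557]
contact_force: [0.9, 0.1, 0.4]
finger_gap: 44.0
```

```bash
python3 - <<'E'
from h import *
from plant import snapshot,status,nets
p=snapshot("wrist");cv2.imwrite("pics/w5.png",p["frame"]);print(status.sense()["eef_pos"],status.sense()["contact_force"])
p=snapshot("side");cv2.imwrite("pics/s5.png",cv2.resize(p["frame"][60:200,260:460],None,fx=4,fy=4))
E
```

```text
[ 561.35803011 -274.25603566   46.78768783] [-0.26613141 -0.26647906 -0.08599373]
```

View pics/w5.png

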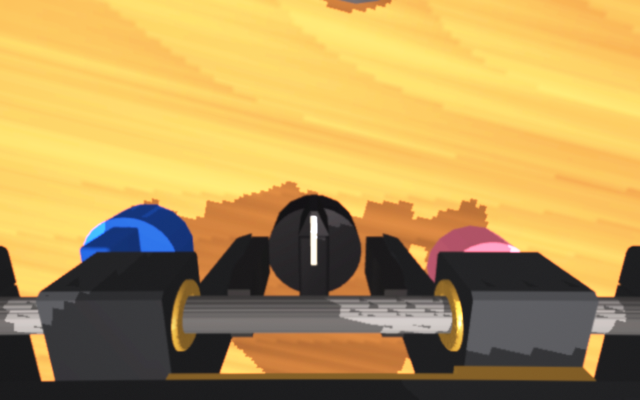

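View pics/s5.png

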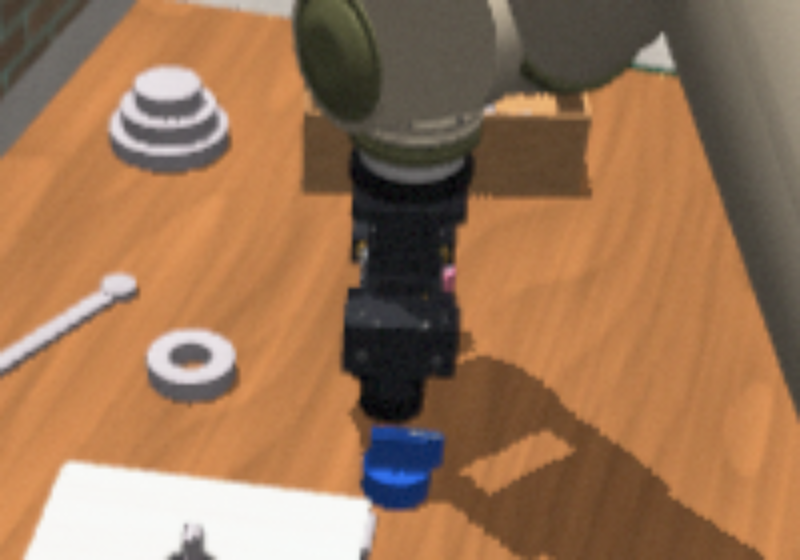

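The knob sits centred between the fingers (columns 265-366, knob at 314) with its line parallel to them. Closing.

>>> play_rows(
  rows=[
    {"grip": 0.025, "tx": 0, "ty": 0, "tz": -0.001, "ax": 0, "ay": 0, "az": 0},
    {"grip": 0.02, "tx": 0, "ty": 0, "tz": -0.001, "ax": 0, "ay": 0, "az": 0},
    {"grip": 0.01, "tx": 0, "ty": 0, "tz": -0.001, "ax": 0, "ay": 0, "az": 0},
    {"grip": 0.005, "tx": 0, "ty": 0, "tz": -0.001, "ax": 0, "ay": 0, "az": 0},
    {"grip": 0.0, "tx": 0, "ty": 0, "tz": -0.001, "ax": 0, "ay": 0, "az": 0},
  ],
  grip_force=35,
)

```text
time_s: 12.2
eef_pos: [561.0, -274.0, 44.8]
tcp_rot: [0.557, -0.435, 0.435, -0.557]
contact_force: [0.3, -0.3, 0.4]
finger_gap: 12.0
```

>>> play_rows(
  rows=[
    {"grip": 0.0, "tx": 0, "ty": 0, "tz": 0, "ax": 0, "ay": 0, "az": 0},
    {"grip": 0.0, "tx": 0, "ty": 0, "tz": 0, "ax": 0, "ay": 0, "az": 0},
    {"grip": 0.0, "tx": 0, "ty": 0, "tz": 0.01, "ax": 0, "ay": 0, "az": 0},
    {"grip": 0.0, "tx": 0, "ty": 0, "tz": 0.03, "ax": 0, "ay": 0, "az": 0},
    {"grip": 0.0, "tx": 0, "ty": 0, "tz": 0.06, "ax": 0, "ay": 0, "az": 0},
  ],
)

```text
time_s: 12.7
eef_pos: [560.4, -273.7, 104.7]
tcp_rot: [0.557, -0.436, 0.434, -0.557]
contact_force: [-0.4, 0.5, -1.1]
finger_gap: 11.7
```

The grip holds at a 12 mm gap, which is the bar's width. Carrying it over the shaft.

>>> play_rows(
  rows=[
    {"grip": 0.0, "tx": 0, "ty": 0.0, "tz": 0.03, "ax": 0, "ay": 0, "az": 0},
    {"grip": 0.0, "tx": 0, "ty": 0.0, "tz": 0.055, "ax": 0, "ay": 0, "az": 0},
    {"grip": 0.0, "tx": 0.007, "ty": 0.04, "tz": 0.06, "ax": 0, "ay": 0, "az": 0},
    {"grip": 0.0, "tx": 0.014, "ty": 0.08, "tz": 0.06, "ax": 0, "ay": 0, "az": -0.015},
    {"grip": 0.0, "tx": 0.021, "ty": 0.12, "tz": 0.06, "ax": 0, "ay": 0, "az": -0.015},
  ],
)

```text
time_s: 13.2
eef_pos: [582.0, -152.8, 165.7]
tcp_rot: [-0.554, 0.439, -0.44, 0.554]
contact_force: [-0.1, 0.7, -2.1]
finger_gap: 11.9
```

>>> play_rows(
  rows=[
    {"grip": 0.0, "tx": 0.007, "ty": 0.04, "tz": 0, "ax": 0, "ay": 0, "az": 0},
    {"grip": 0.0, "tx": 0.014, "ty": 0.08, "tz": 0.0, "ax": 0, "ay": 0, "az": 0},
    {"grip": 0.0, "tx": 0.02, "ty": 0.12, "tz": 0.0, "ax": 0, "ay": 0, "az": 0},
    {"grip": 0.0, "tx": 0.0245, "ty": 0.147, "tz": 0.0, "ax": 0, "ay": 0, "az": 0},
    {"grip": 0.0, "tx": 0.0245, "ty": 0.147, "tz": 0.0, "ax": 0, "ay": 0, "az": 0},
  ],
)

```text
time_s: 13.7
eef_pos: [606.6, -3.8, 165.4]
tcp_rot: [-0.555, 0.438, -0.438, 0.555]
contact_force: [0.9, 0.1, -0.4]
finger_gap: 11.4
```

```bash
python3 - <<'E'
from h import *
from plant import snapshot,status,nets
p=snapshot("wrist");cv2.imwrite("pics/w6.png",p["frame"])
s=status.sense();T=R.from_quat(s["tcp_rot"]).as_matrix();print(s["eef_pos"],s["contact_force"],s["finger_gap"],"yaw",np.arctan2(T[1,0],T[0,0])+np.pi/2,T[:,1].round(4))
for n,z in (("knob_bar",None),("knob",None)):
  for x in nets.pinpoint(p,n):print(n,x)
q=snapshot("side");cv2.imwrite("pics/s6.png",cv2.resize(q["frame"][100:240,220:420],None,fx=4,fy=4,interpolation=3))
E
```

```text
[606.49277093  -5.69301453 165.24973953] [-0.12296008 -1.07764609 -1.26191899] 11.483594646087056 yaw 0.23246372349355693 [ 4.e-04 -2.e-04 -1.e+00]
knob_bar {'point': [319.1, 265.4], 'conf': 0.84}
knob_bar {'point': [512.5, 320.4], 'conf': 0.6}
knob {'point': [318.1, 232.2], 'conf': 0.81}
knob {'point': [491.8, 299.2], 'conf': 0.6}
```

View pics/w6.png

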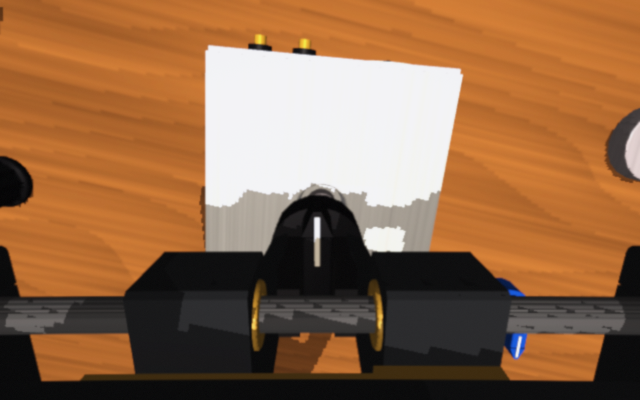

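View pics/s6.png

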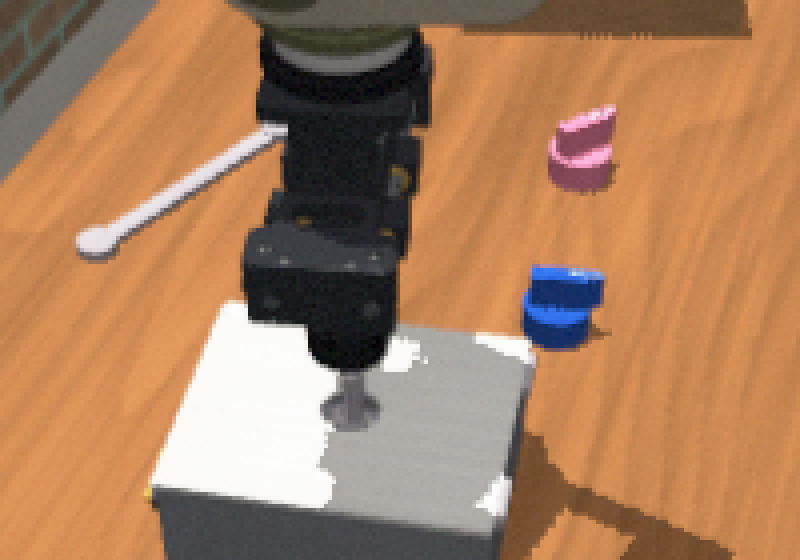

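The knob hangs over the shaft with the nose to tester +x and yaw 0.232. Descending gently.

>>> play_rows(
  rows=[
    {"grip": 0.0, "tx": 0.0, "ty": 0.0, "tz": -0.006, "ax": 0, "ay": 0, "az": 0},
    {"grip": 0.0, "tx": 0.0, "ty": 0.0, "tz": -0.012, "ax": 0, "ay": 0, "az": 0},
    {"grip": 0.0, "tx": 0.0, "ty": 0.0, "tz": -0.015, "ax": 0, "ay": 0, "az": 0},
    {"grip": 0.0, "tx": 0.0, "ty": 0.0, "tz": -0.017, "ax": 0, "ay": 0, "az": 0},
    {"grip": 0.0, "tx": 0.0, "ty": 0.0, "tz": -0.019, "ax": 0, "ay": 0, "az": 0},
  ],
)

```text
time_s: 14.4
eef_pos: [606.5, -7.2, 145.5]
tcp_rot: [0.554, -0.439, 0.439, -0.554]
contact_force: [-0.8, -1.3, -0.8]
finger_gap: 11.7
```

>>> play_rows(
  rows=[
    {"grip": 0.0, "tx": 0.0, "ty": 0.0, "tz": -0.001, "ax": 0, "ay": 0, "az": 0},
    {"grip": 0.0, "tx": 0.0, "ty": 0.0, "tz": -0.002, "ax": 0, "ay": 0, "az": 0},
    {"grip": 0.0, "tx": 0.0, "ty": 0.0, "tz": -0.003, "ax": 0, "ay": 0, "az": 0},
    {"grip": 0.0, "tx": 0.0, "ty": 0.0, "tz": -0.004, "ax": 0, "ay": 0, "az": 0},
    {"grip": 0.0, "tx": 0.0, "ty": 0.0, "tz": -0.005, "ax": 0, "ay": 0, "az": 0},
  ],
)

```text
time_s: 14.9
eef_pos: [606.5, -7.0, 140.7]
tcp_rot: [-0.554, 0.439, -0.439, 0.554]
contact_force: [-0.4, -0.7, -1.0]
finger_gap: 11.8
```

```bash
python3 - <<'E'
from h import *
from plant import snapshot,status,nets
s=status.sense();print(s["eef_pos"],s["contact_force"],s["torque"])
q=snapshot("side");cv2.imwrite("pics/s7.png",cv2.resize(q["frame"][150:220,260:360],None,fx=7,fy=7,interpolation=3))
E
```

```text
[606.50101321  -6.97183698 140.70673204] [-0.41051676 -0.71720517 -0.96776674] [ 0.08305663  0.05314969 -0.00472673]
```

View pics/s7.png

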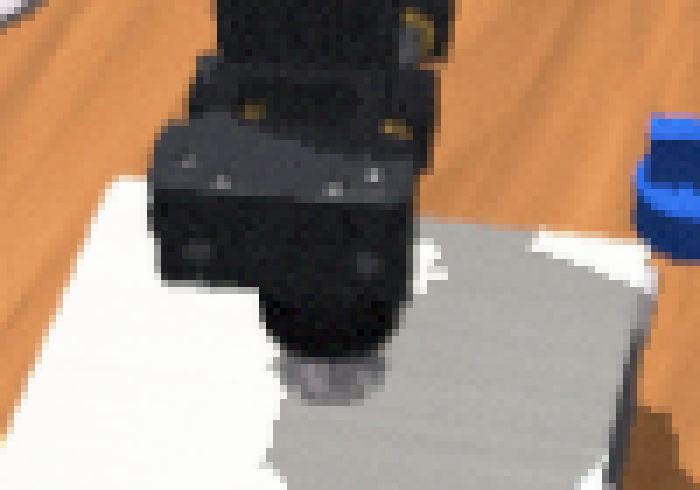

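The underside is now about 9 mm below the tip height with no force, so the bore has gone over the shaft. I'll keep going to home and then press.

>>> play_rows(
  rows=[
    {"grip": 0.0, "tx": 0.0, "ty": 0.0, "tz": -0.002, "ax": 0, "ay": 0, "az": 0},
    {"grip": 0.0, "tx": 0.0, "ty": 0.0, "tz": -0.004, "ax": 0, "ay": 0, "az": 0},
    {"grip": 0.0, "tx": 0.0, "ty": 0.0, "tz": -0.006, "ax": 0, "ay": 0, "az": 0},
    {"grip": 0.0, "tx": 0.0, "ty": 0.0, "tz": -0.007, "ax": 0, "ay": 0, "az": 0},
    {"grip": 0.0, "tx": 0.0, "ty": 0.0, "tz": -0.008, "ax": 0, "ay": 0, "az": 0},
  ],
)

```text
time_s: 15.45
eef_pos: [606.5, -7.0, 132.6]
tcp_rot: [0.554, -0.439, 0.439, -0.554]
contact_force: [0.5, 0.1, -1.3]
finger_gap: 11.6
```

>>> play_rows(
  rows=[
    {"grip": 0.0, "tx": 0.0, "ty": 0.0, "tz": -0.001, "ax": 0, "ay": 0, "az": 0},
    {"grip": 0.0, "tx": 0.0, "ty": 0.0, "tz": -0.002, "ax": 0, "ay": 0, "az": 0},
    {"grip": 0.0, "tx": 0.0, "ty": 0.0, "tz": -0.003, "ax": 0, "ay": 0, "az": 0},
    {"grip": 0.0, "tx": 0.0, "ty": 0.0, "tz": -0.004, "ax": 0, "ay": 0, "az": 0},
    {"grip": 0.0, "tx": 0.0, "ty": 0.0, "tz": -0.004, "ax": 0, "ay": 0, "az": 0},
  ],
)

```text
time_s: 15.95
eef_pos: [606.6, -7.0, 128.9]
tcp_rot: [-0.554, 0.439, -0.44, 0.554]
contact_force: [-0.9, -0.7, 3.7]
finger_gap: 11.7
```

>>> play_rows(
  rows=[
    {"grip": 0.0, "tx": 0.0, "ty": 0.0, "tz": -0.001, "ax": 0, "ay": 0, "az": 0},
    {"grip": 0.0, "tx": 0.0, "ty": 0.0, "tz": -0.002, "ax": 0, "ay": 0, "az": 0},
    {"grip": 0.0, "tx": 0.0, "ty": 0.0, "tz": -0.003, "ax": 0, "ay": 0, "az": 0},
    {"grip": 0.0, "tx": 0.0, "ty": 0.0, "tz": -0.004, "ax": 0, "ay": 0, "az": 0},
    {"grip": 0.0, "tx": 0.0, "ty": 0.0, "tz": -0.004, "ax": 0, "ay": 0, "az": 0},
  ],
)

```text
time_s: 16.45
eef_pos: [606.6, -7.0, 124.8]
tcp_rot: [-0.554, 0.439, -0.44, 0.554]
contact_force: [-0.4, -0.1, 5.0]
finger_gap: 11.7
```

>>> play_rows(
  rows=[
    {"grip": 0.0, "tx": 0.0, "ty": 0.0, "tz": -0.001, "ax": 0, "ay": 0, "az": 0},
    {"grip": 0.0, "tx": 0.0, "ty": 0.0, "tz": -0.002, "ax": 0, "ay": 0, "az": 0},
    {"grip": 0.0, "tx": 0.0, "ty": 0.0, "tz": -0.003, "ax": 0, "ay": 0, "az": 0},
    {"grip": 0.0, "tx": 0.0, "ty": 0.0, "tz": -0.003, "ax": 0, "ay": 0, "az": 0},
    {"grip": 0.0, "tx": 0.0, "ty": 0.0, "tz": -0.003, "ax": 0, "ay": 0, "az": 0},
  ],
)

```text
time_s: 16.95
eef_pos: [606.7, -7.0, 122.6]
tcp_rot: [-0.554, 0.439, -0.44, 0.554]
contact_force: [-2.9, 0.4, 8.6]
finger_gap: 11.9
```

>>> play_rows(
  rows=[
    {"grip": 0.0, "tx": 0.0, "ty": 0.0, "tz": -0.001, "ax": 0, "ay": 0, "az": 0},
    {"grip": 0.0, "tx": 0.0, "ty": 0.0, "tz": -0.002, "ax": 0, "ay": 0, "az": 0},
    {"grip": 0.0, "tx": 0.0, "ty": 0.0, "tz": -0.002, "ax": 0, "ay": 0, "az": 0},
    {"grip": 0.0, "tx": 0.0, "ty": 0.0, "tz": -0.002, "ax": 0, "ay": 0, "az": 0},
    {"grip": 0.0, "tx": 0.0, "ty": 0.0, "tz": -0.002, "ax": 0, "ay": 0, "az": 0},
  ],
)

```text
time_s: 17.45
eef_pos: [607.0, -7.0, 122.3]
tcp_rot: [-0.554, 0.438, -0.44, 0.555]
contact_force: [-5.6, 0.2, 20.5]
finger_gap: 11.7
```

```bash
python3 - <<'E'
from h import *
from plant import snapshot,status,nets
s=status.sense();print(s["eef_pos"],s["contact_force"],s["torque"],s["finger_gap"])
q=snapshot("side");cv2.imwrite("pics/s8.png",cv2.resize(q["frame"][150:230,250:370],None,fx=6,fy=6,interpolation=3))
a=snapshot("scene");cv2.imwrite("pics/a8.png",cv2.resize(a["frame"][160:300,160:440],None,fx=2.8,fy=2.8,interpolation=3))
E
```

```text
[606.99726827  -7.04980664 122.28333952] [-5.62347276  0.23589305 20.52170857] [ 0.18389099  1.09856507 -0.00887012] 11.69839916410943
```

View pics/s8.png

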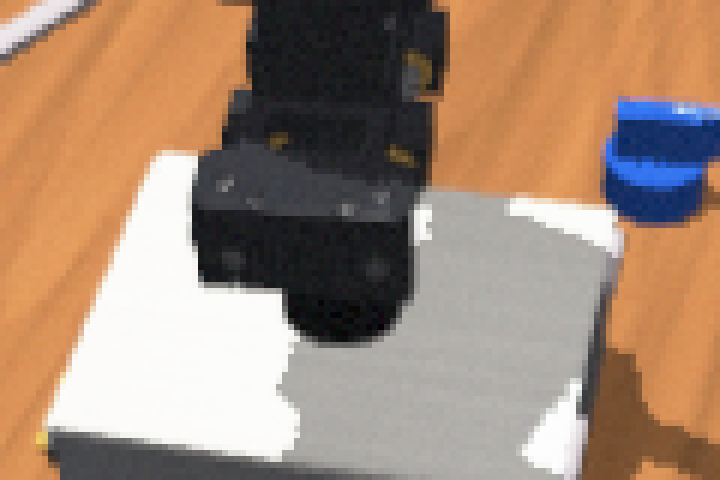

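View pics/a8.png

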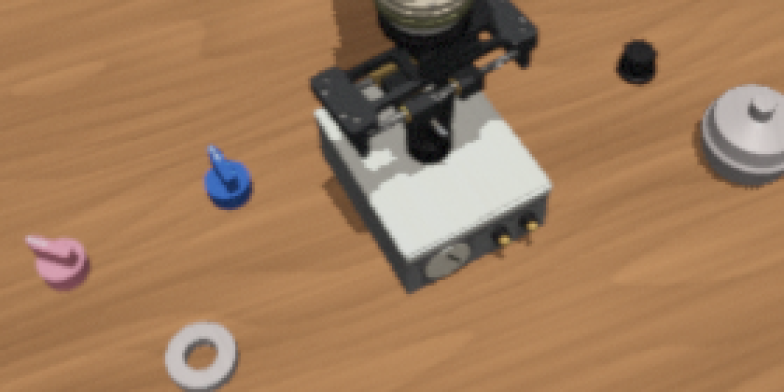

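The hard stop is reached. Force rose from 8.6 to 20.5 N with no more travel, and the tips at z≈100 match a skirt top at 78+22 mm. The other parts stand where they were. Handing in.

```bash
python3 - <<'E'
from plant import hand_in,status
print(hand_in())
E
```

```text
the job is handed in; nothing more can be done
None
```

The job is handed in at about 17.5 s of the 61 s allowed. The cover is flat with the shaft through its hole, and the black pointer knob is on the shaft, still gripped and pressed against the stop.

- **Cover:** I pushed it from about 1.22 rad down to flat with closed fingertips. The side picture shows it lying flat, with 22 N against it at closed height.
- **Knob:** I gripped it by the bar (12 mm gap) and turned its nose to 0.23 rad, which matches the measured shaft flat (0.22–0.24 rad). It slid on with no noticeable force.
- **Press:** The spring showed 3.7 N, then 5.0 N, then 8.6 N. At the stop it rose to 20.5 N with almost no further travel. The fingertips at about 100 mm match the knob's skirt height when fully home and pressed down.
- **Other parts:** In the last scene picture the other parts and the blue and pink look-alikes are where they started.

**Small disagreements:** The shaft position differed by about 2 mm between the scene and wrist cameras, so I used the wrist value and the fit confirmed it. The networks sometimes mislabelled things, so I checked each point I used against the pictures and known sizes. I could not see the bore once the knob was on, so "fully home" rests on the heights and forces.

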